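# Close the dust-box hatch of the shoe finishing machine

## Robot

A 7-joint arm with a two-finger parallel gripper is mounted at the origin on the work surface. World frame = base frame: x ahead of the robot, y to its left, z up, the work surface at z = 0. Lengths are in m, angles in rad, forces in N, time in s.
With the tool pointing down it reaches from about 0.425 to 0.95 m from the base axis. Payload 4.7 kg.
Tool frame: the origin (TCP) lies between the finger pads; the fingertips stand 25 mm ahead of it and the grasp point (between the pads) lies 6 mm ahead of it; z points along the fingers, y is the line along which they close (so a half turn about z gives the same grasp; the last joint's range is limited). The gripper opens to 85 mm and grips with 20 to 120 N. Pads are 22 mm wide; open, the fingers measure 114 mm over their backs; the gripper's body (76 mm by 85 mm) begins 54 mm behind the grasp point. The pads swing forward as they close: fully open they stand 13 mm farther back than shut.
Start: joints at [1.302, 0.469, -0.049, 1.532, 0.024, 1.141, -0.082], TCP at [0.16, -0.656, 0.229] pointing down, gripper open.
Joint ranges: [-2.59, 2.59], [-0.33, 1.99], [-1.39, 1.29], [0.1, 2.45], [-1.04, 4.18], [0.21, 1.99], [-2.66, 2.66]. Speed limits (rad/s): [2.57, 2.57, 3.14, 3.14, 3.14, 3.14, 3.14].

## Interface

Orientations are given as a 3x3 rotation matrix whose columns are the frame's x, y, z axes.
In Python, from rig import * gives the robot as it stands. Calls block until the motion is done:
- movep(position, orientation): joint-space move of the TCP to a pose.
- move_l(position, attitude=None, feed=0.15, until_force=None): straight line of the TCP; attitude=None keeps the orientation; feed is the mean speed in m/s. With until_force (N) it stops when the force on the tool has changed by that much, and returns True; else False.
- move_joints(angles): joint-space move.
- command_gripper(opening, newtons=None): finger opening in m; newtons is the grip in N (None keeps the last); returns when the fingers have stopped.
- sleep(seconds).
- inverse_kinematics(position, orientation): joint angles nearest the present ones, or None.
- sense(): the state.
- camera(name): name is "scene" or "top" or "wrist"; returns (picture, depth): 400x640x3 uint8, red, green, blue; 400x640 float32, m along the optical axis (not along the pixel's ray), 0 where there is no reading.
- camera_params(name): a dict with "K" (3x3 intrinsics, pixels), "position" and "rotation" of the camera in the world; the wrist camera has in their place "tool_from_camera" (4x4, takes a point from camera to tool coordinates, whose origin is the TCP and whose axes are the flange's). Camera axes: x right, y down, z forward; pixel columns grow to the right and rows downward; lengths in m; the calibration is good to about 2 mm. A picture is of the moment at which its call begins: read the wrist's pose just before it. camera_params takes no time and is no camera call.
A pose or a line that the arm cannot do raises Unreachable and nothing moves.
- finish_job(): hands the job in; it is judged then, once.
The state is a dict: "time_s": time; "joint_pos": joint angles; "qd": joint speeds; "joint_efforts": joint torques, N m; "position": TCP position; "tcp_rot": TCP orientation; "wrist_force": force on the tool from outside, world axes, zero at the start; "ft_torque": the same for the moment, N m; "finger_gap": finger opening in m; "gripper_force": force on a finger pad.
Only numpy, scipy, OpenCV 4.12 (cv2) and the standard library are available. Lean on these libraries where they do the work, as an engineer would, in place of code of your own. Each camera call takes 0.05 s, during which the arm holds its last target. There are 200 camera calls.

## Task

The filter in the dust box of the bench finishing machine has been cleaned: put the hatch cover back on. Swing the latch lever, which has dropped across the hatch opening, well clear to either side, take the loose cover plate by its handle and seat it fully home, flat on the sloping front with both pins through its holes, then swing the lever back to point straight down the slope over the cover's upper edge. Do not shift the tins, tools, brush and bottle standing about.

Things in the scene. Friction and masses are not known exactly. Their poses are not given: they have to be found in the camera images.
- machine: Bench finishing machine, fixed: blue dust box 334 mm deep (x), 260 mm wide (y); front wall 55 mm high, then a front sloping up at 30 degrees to a deck 150 mm high. Behind, on the deck, motor, brush wheel and sanding drum, up to 325 mm high and 240 mm out to each side, all more than 35 mm behind the origin. Origin on the bench, 134 mm behind the front wall; x to the back, z up; yaw within 0.2 rad.
- hatch: Sloping front face with the hatch opening (84 mm up the slope, 100 mm across). Origin: middle of the opening on the outer face, 97.5 mm above the bench; z = outward normal, 30 degrees from vertical, leaning to the robot; x = up the slope; y across, to the robot's left. Face: x -85 to 105, y -130 to 130 mm. A seated cover has its origin here, z axes alike, its y along this y, either way round.
- pin_left (a point): Foot of the left steel pin, on the hatch face at hatch x = 0, y = +62 mm; the pin stands along hatch z, 8 mm thick, 14 mm high, tapered over its last 5 mm.
- pin_right (a point): Foot of the right pin, the same, at hatch x = 0, y = -62 mm.
- latch (a joint): Steel latch lever, turning about an axis along hatch z at hatch x = 82, y = 0 mm. 0 = straight down the slope (latched); positive swings its free end to hatch -y, negative to +y; stops at +-1.75. Stays where left (friction 0.05 N m). 16 mm wide, 58 mm long, 8 to 12 mm above the face (3 mm over a seated cover); clear of the cover beyond about 1.15 either way. Starts within 0.75 of 0.
- latch_knob (a point): Middle of the black round knob at the lever's free end: 17 mm diameter, axis along hatch z, 44 mm from the lever's axis, from 15 to 42 mm above the hatch face (this point at 29 mm).
- cover: The loose hatch cover: blue sheet-steel plate 110 mm (x) by 150 mm (y), 5 mm thick, 0.25 to 0.5 kg, lying flat on the bench to the left or right of the machine, handle up. Origin: middle of its underside; z up through the plate. Two holes of 12 mm diameter at x = 0, y = -62 and +62 mm. Alike when turned half round.
- cover_grip (a point): Middle of the cover's steel bow handle, 39 mm above the cover's underside: a bar 84 mm long along the cover's y, 12 mm wide (x), 12 mm high (33 to 45 mm above the underside), on a post 8 mm long at each end; free space 28 mm high between bar and plate.
- bottle: White plastic bottle with black cap, 60 mm diameter, 210 mm high, upright close beside the dust box, left or right. Origin under its middle. Leave it.
- wax_tin: Flat round steel tin, 74 mm diameter, 26 mm high, on the bench beside the dust box on the other side. Origin under its middle. Leave it.
- shoe_brush: Shoe brush, wooden back and black bristles, 170 by 55 by 48 mm, long side along its x, on the bench on the other side from the cover. Origin under its middle. Leave it.
- hammer: Cobbler's hammer lying just in front of the dust box, about 240 mm long along its x, head at +x, 110 mm across, up to 30 mm high. Origin under the middle of the handle. Leave it.
- glue_tin: Open steel glue tin, 96 mm diameter, 95 mm high, a brush handle standing out to 125 mm high, near the left or right edge of the bench. Origin under its middle. Leave it.
- tack_dish: Round steel dish of tacks, 110 mm diameter, 30 mm high, near the other edge of the bench. Origin under its middle. Leave it.
- screwdriver: Screwdriver with wooden handle, 200 mm long, lying along its x on the bench close to the cover, 26 mm high. Origin under its middle. Leave it.
There are look-alikes about, which are no part of the job. Several things have the shape of the cover; the one meant has the colours described above.

How it is judged:
On the way, in this order (a step that is already met when the one before it is completed fails the run):
1. the latch lever is swung clear of the hatch opening, to either side ((value of joint latch above 1.15 rad or value of joint latch below -1.15 rad)), for 0.2 s.
2. the cover plate is seated home on both pins, flat on the sloping front (x of cover in the frame of hatch between -0.004 and 0.004 m and y of cover in the frame of hatch between -0.004 and 0.004 m and z of cover in the frame of hatch below 0.003 m and angle between the z axis of cover and the z axis of hatch, either way round below 0.06 rad and angle between the y axis of cover and the y axis of hatch, either way round below 0.08 rad), for 0.2 s.
3. the latch lever is swung back down over the cover's upper edge (all of step 2 and value of joint latch between -0.3 and 0.3 rad), for 0.2 s.
At the end, for the whole second after the job is handed in: The cover lies at rest on the hatch face, its underside within 3 mm of the face at its middle, centred on the opening within 4 mm each way and parallel to it (0.06 rad), its long side across the slope (0.08 rad, either way round), and the latch lever points down the slope within 0.3 rad (all of step 3 and linear speed of cover below 0.02 m/s); the robot touches nothing.
It fails at once if one of the other loose things (tins, dish, brush, bottle, hammer, screwdriver) is shifted by more than 30 mm (distance of any of bottle, wax_tin, shoe_brush, hammer, glue_tin, tack_dish, screwdriver from where it was at the start of the episode above 0.03 m).
It also fails if it takes over 66 s, if anything falls off the work surface, if the arm or the gripper's body presses on something with over 40 N, if the wrist force passes 120 N, or if a joint passes its speed limit or range.

## Working session

There is one attempt and no reset: what is moved stays moved. The work goes in short steps, each a Python script; the robot and the scene stay as the last script left them, time stands still between calls to the robot, and variables do not carry over. Pictures are saved under pics/ and viewed, at most 10 in all, crops included, and the job is handed in when it is done.

```bash
ls; mkdir -p pics
python3 - <<'E'
from rig import *
import numpy as np,cv2
for n in("top","scene"):
    im,d=camera(n); p=camera_params(n); np.savez(f"{n}.npz",im=im,d=d,**p)
    cv2.imwrite(f"pics/{n}0.png",im[:,:,::-1]); print(n,p)
print(sense())
E
```

```text
pics
top {'K': array([[361.26996288,   0.        , 324.03012932],
       [  0.        , 361.26996288, 200.33373174],
       [  0.        ,   0.        ,   1.        ]]), 'position': array([ 0.4500385 , -0.00630383,  1.25632697]), 'rotation': array([[-0.01864301, -0.99571033,  0.09062765],
       [-0.99982497,  0.01842369, -0.00325604],
       [ 0.00157238, -0.09067249, -0.99587952]])}
scene {'K': array([[431.25156421,   0.        , 314.71708106],
       [  0.        , 431.25156421, 194.32480758],
       [  0.        ,   0.        ,   1.        ]]), 'position': array([ 0.87159914, -0.82933616,  1.11680114]), 'rotation': array([[ 0.92737533,  0.28404696, -0.24350014],
       [ 0.37412834, -0.70707035,  0.60006625],
       [-0.00172474, -0.64758694, -0.76198962]])}
{'time_s': 0.1, 'joint_pos': array([ 1.30212145,  0.46937334, -0.04858279,  1.53354785,  0.02409984,
        1.14101839, -0.08233502]), 'qd': array([ 4.86349911e-04, -1.25138089e-03,  1.07012507e-03, -1.77861937e-03,
        1.15787995e-03,  6.31463882e-05,  5.64563091e-04]), 'joint_efforts': array([ 2.68602584e-03, -5.11510527e+01, -4.63584031e-02, -2.38388729e+01,
        1.07060591e-02,  4.46653110e-03, -3.09179093e-06]), 'position': array([ 0.1601844 , -0.65518176,  0.22836914]), 'tcp_rot': array([[ 9.71395604e-01,  2.37466517e-01, -4.82688088e-04],
       [ 2.37466998e-01, -9.71394130e-01,  1.69400043e-03],
       [-6.66119922e-05, -1.76016706e-03, -9.99998449e-01]]), 'wrist_force': array([-0.11804874,  0.88558944,  0.30851111]), 'ft_torque': array([-0.01056843,  0.01250786, -0.0113207 ]), 'gripper_force': 0.0, 'finger_gap': 0.0856581231939121}
```

View pics/top0.png

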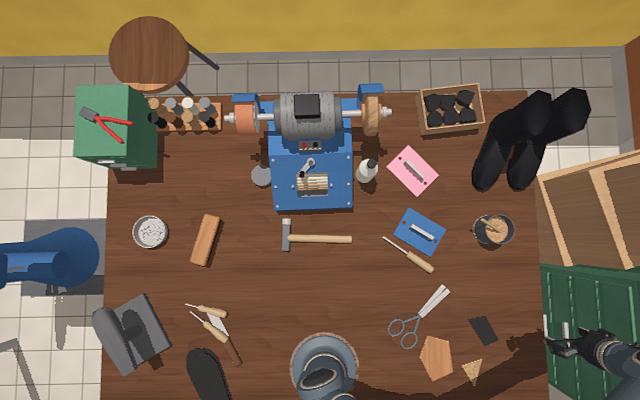

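View pics/scene0.png

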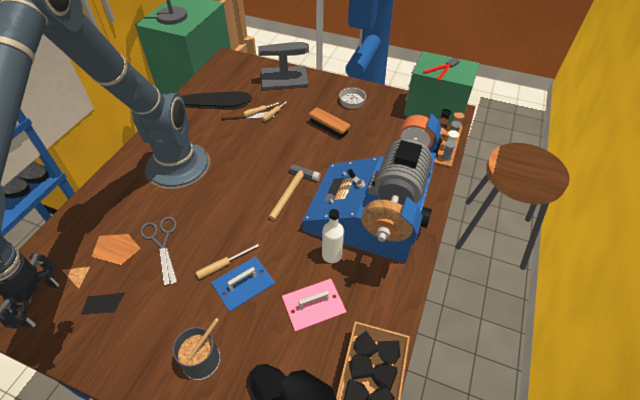

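The top view shows the blue cover at about (420,231) with the screwdriver at (410,253). The hatch is at (312,183), the latch knob near (303,175), the hammer at (315,238) and the bottle at (367,170). The pink plate at (412,170) is the look-alike.

```bash
cat > h.py <<'E'
import numpy as np,cv2
def world(u,v,d,K,R,p):
    u,v,d=map(np.asarray,(u,v,d))
    c=np.stack([(u-K[0,2])/K[0,0]*d,(v-K[1,2])/K[1,1]*d,d],-1); return c@R.T+p
def cloud(im,d,K,R,p):
    v,u=np.mgrid[:400,:640]; return world(u,v,d,K,R,p)
def project(P,K,R,p):
    c=(np.asarray(P)-p)@R; q=c@K.T; return q[...,:2]/q[...,2:]
def blue(im):
    h=cv2.cvtColor(im,cv2.COLOR_RGB2HSV); return (h[...,0]>98)&(h[...,0]<120)&(h[...,1]>120)&(h[...,2]>50)
def hatch_frame(yaw,o):
    # slope up along machine x (yaw), normal leaning to robot
    c,s=np.cos(yaw),np.sin(yaw); f=np.array([c,s,0]); z=np.array([0,0,1.])
    n=np.cos(np.pi/6)*z-np.sin(np.pi/6)*f; x=np.cos(np.pi/6)*f+np.sin(np.pi/6)*z
    return np.stack([x,np.cross(n,x),n],1)
E
python3 - <<'E'
from h import *
for n in("top","scene"):
    a=np.load(n+".npz"); im,d=a["im"],a["d"]; K,R,p=a["K"],a["rotation"],a["position"]
    C=cloud(im,d,K,R,p); b=blue(im)&(d>0)
    # cover
    m=b&(abs(C[...,2]-.005)<.006)&(C[...,0]>.3)&(C[...,0]<.75)&(C[...,1]<-.1)&(C[...,1]>-.5)
    P=C[m][:,:2].astype(np.float32); r=cv2.minAreaRect(P); print(n,"cover",m.sum(),r,np.median(C[m][:,2]))
    hm=(abs(C[...,2]-.045)<.012)&(np.hypot(C[...,0]-r[0][0],C[...,1]-r[0][1])<.08)
    print(" handle",hm.sum(),cv2.minAreaRect(C[hm][:,:2].astype(np.float32)),np.median(C[hm],0))
    # slope
    s=b&(C[...,2]>.065)&(C[...,2]<.14)&(abs(C[...,1]-.03)<.17)&(C[...,0]>.45)&(C[...,0]<.85)
    Q=C[s]
    for _ in range(5):
        c=Q.mean(0); nn=np.linalg.svd(Q-c,full_matrices=False)[2][2]; nn*=np.sign(nn[2]); Q=Q[abs((Q-c)@nn)<.003]
    yaw=np.arctan2(-nn[1],-nn[0]); print(" slope",len(Q),c,nn,"tilt",np.arccos(nn[2]),"yaw",yaw)
    F=hatch_frame(yaw,None); L=Q@F
    print(" x range",np.percentile(L[:,0],[.5,99.5]),"y range",np.percentile(L[:,1],[.5,99.5]),"z",np.median(L[:,2]))
    r2=cv2.minAreaRect(Q@F[:,:2].astype(np.float32)); print(r2)
im=np.load("top.npz")["im"]; cv2.imwrite("pics/crop1.png",cv2.resize(im[120:290,250:460,::-1],None,fx=3.5,fy=3.5,interpolation=cv2.INTER_CUBIC))
E
```

```text
top cover 1154 ((0.44979703426361084, -0.33650699257850647), (0.14765197038650513, 0.10985161364078522), 57.83305358886719) 0.0043800387614165714
 handle 101 ((0.4493257701396942, -0.3377721607685089), (0.0834997147321701, 0.012326594442129135), 57.9527587890625) [ 0.44809584 -0.3366694   0.04355804]
 slope 2131 [0.61795262 0.02802872 0.10391142] [-0.49440105 -0.01247481  0.8691444 ] tilt 0.5173266831217328 yaw 0.025226820599185365
 x range [0.50822134 0.66139007] y range [-0.1140347   0.14074889] z -0.21926165037353723Traceback (most recent call last):
  File "<stdin>", line 18, in <module>
cv2.error: OpenCV(4.12.0) /io/opencv/modules/imgproc/src/convhull.cpp:143: error: (-215:Assertion failed) total >= 0 && (depth == CV_32F || depth == CV_32S) in function 'convexHull'
```

```bash
cat >> h.py <<'E'
def wrist_pose(cam_from,s):
    T=np.eye(4); T[:3,:3]=s["tcp_rot"]; T[:3,3]=s["position"]; T=T@cam_from; return T[:3,:3],T[:3,3]
def tool_R(z,y):
    z=np.array(z)/np.linalg.norm(z); y=np.array(y)-np.dot(y,z)*z; y/=np.linalg.norm(y); return np.stack([np.cross(y,z),y,z],1)
E
python3 - <<'E'
from h import *; from rig import *
F=hatch_frame(.025,None)
o=np.array([.61795,.02803,.10391])
# point on plane, hatch y centre .0134 , z=.0975
L=o@F; L[1]=.0134; P=F@L; P=P+F[:,0]*(.0975-P[2])/F[2,0]; print("hatch o",P)
c=np.array([.4496,-.337,.039]); a=np.deg2rad(57.9); cx=np.array([np.sin(a),-np.cos(a),0])
for s in(1,-1):
    Rh=tool_R(-F[:,2],s*F[:,0]); Rc=tool_R([0,0,-1],s*cx)
    for nm,q in(("h",inverse_kinematics(P+.2*F[:,2],Rh)),("h0",inverse_kinematics(P+.033*F[:,2],Rh)),("c",inverse_kinematics(c+[0,0,.1],Rc)),("c0",inverse_kinematics(c+[0,0,.006],Rc))): print(s,nm,None if q is None else q.round(2))
print(camera_params("wrist"))
im=np.load("top.npz")["im"]; cv2.imwrite("pics/crop1.png",cv2.resize(im[120:290,250:460,::-1],None,fx=3.5,fy=3.5,interpolation=cv2.INTER_CUBIC))
E
```

```text
hatch o [0.60683038 0.02857811 0.0975    ]
1 h [ 1.09 -0.06 -1.18  2.17 -0.04  0.47 -0.04]
1 h0 [ 0.25  0.33 -0.47  2.2   1.06  0.25 -1.12]
1 c [ 0.85  0.41 -0.36  1.88  0.18  0.88 -0.16]
1 c0 [ 0.82  0.54 -0.32  1.95  0.26  0.7  -0.22]
-1 h [-1.28 -0.25  0.96  2.26  0.62  0.6   2.44]
-1 h0 [ 0.78  0.58 -1.18  2.17  1.42  0.61  1.79]
-1 c [-0.21  0.62  1.11  1.94 -0.67  1.01 -2.49]
-1 c0 [-0.18  0.82  1.11  2.   -0.94  0.95 -2.27]
{'K': array([[301.85490988,   0.        , 321.36257441],
       [  0.        , 301.85490988, 196.24834475],
       [  0.        ,   0.        ,   1.        ]]), 'tool_from_camera': array([[ 6.66438911e-04, -9.56815786e-01, -2.90694183e-01,
         7.23011291e-02],
       [ 9.99999582e-01,  4.55693045e-04,  7.92669225e-04,
         1.80125299e-04],
       [-6.25971110e-04, -2.90694590e-01,  9.56815689e-01,
        -1.43928405e-01],
       [ 0.00000000e+00,  0.00000000e+00,  0.00000000e+00,
         1.00000000e+00]])}
```

Run:
```python
from h import *; from rig import *
F=hatch_frame(.025,None)
Rd=tool_R([0,0,-1],[1,.025,0])
move_l([.16,-.655,.32])
movep([.58,.03,.32],Rd)
s=sense(); im,d=camera("wrist"); p=camera_params("wrist"); R,t=wrist_pose(p["tool_from_camera"],s)
np.savez("w1.npz",im=im,d=d,K=p["K"],rotation=R,position=t); print(s["joint_pos"].round(2),s["position"],s["time_s"],s["wrist_force"])
cv2.imwrite("pics/w1.png",im[:,:,::-1])
```

```text
[ 0.56  0.38 -0.91  1.6   0.31  1.31 -0.37] [0.58022979 0.02867934 0.3198159 ] 3.6833 [ 0.30157453  0.11489994 -0.63370066]
```

View pics/w1.png

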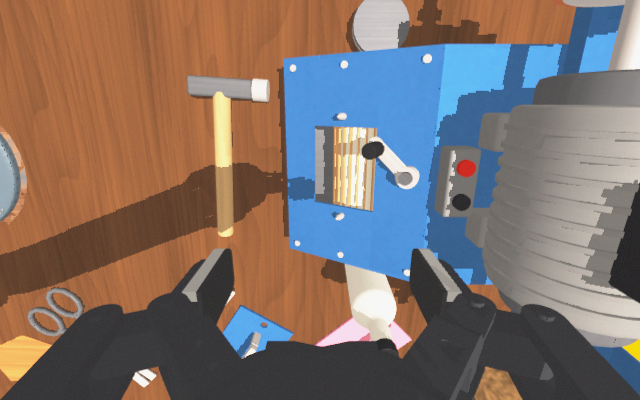

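Pins show at about (342,116) and (340,216). The latch pivot is at (405,177) and its knob at (373,150), so the lever leans to +y.

Run:
```python
from h import *
a=np.load("w1.npz"); im,d=a["im"],a["d"]; K,R,p=a["K"],a["rotation"],a["position"]
C=cloud(im,d,K,R,p)
b=blue(im)&(d>0); b[:, :285]=0; b[:,440:]=0; b[:60]=0; b[260:]=0
Q=C[b&(C[...,2]>.058)&(C[...,2]<.148)]
for _ in range(6):
    c=Q.mean(0); n=np.linalg.svd(Q-c,full_matrices=False)[2][2]; n*=np.sign(n[2]); Q=Q[abs((Q-c)@n)<.003]
print(len(Q),"tilt",np.degrees(np.arccos(n[2])),"yaw",np.arctan2(-n[1],-n[0]))
def hit(uv,h):
    r=R@np.array([(uv[0]-K[0,2])/K[0,0],(uv[1]-K[1,2])/K[1,1],1]); return p+r*((c+h*n-p)@n)/(r@n)
hsv=cv2.cvtColor(im,cv2.COLOR_RGB2HSV)
pins=[]
for u,v in((342,116),(340,216)):
    m=(hsv[...,1]<90)&(hsv[...,2]>90); w=np.zeros_like(m); w[v-8:v+9,u-9:u+10]=1; m&=w
    vv,uu=np.nonzero(m); h=((C[m]-c)@n); f=hit((uu.mean(),vv.mean()),.007); pins.append(f-.007*n)
    print("pin",m.sum(),uu.min(),uu.max(),vv.min(),vv.max(),uu.mean(),vv.mean(),"h",h.min(),h.max(),pins[-1])
    cm=C[m][h>.011]; print("  by depth top",len(cm),cm.mean(0)-.014*n if len(cm) else 0)
y=pins[0]-pins[1]; print("dist",np.linalg.norm(y),"mid",(pins[0]+pins[1])/2,"pin yaw",np.arctan2(-y[0],y[1]))
o=(pins[0]+pins[1])/2
yaw=np.arctan2(-y[0],y[1]); F=hatch_frame(yaw,None)
for nm,uv,h in(("screws",(292.5,68),0),("",(344,64),0),("",(428,58),0),("",(297,243),0),("",(340,254),0),("",(407,272),0),("knobtop",(373,149.5),.042),("pivot",(405,177),.014)):
    print(nm,((hit(uv,h)-o)@F).round(4))
m=(hsv[...,2]<60)&(np.hypot(*(np.mgrid[:400,:640]-np.array([150,373])[:,None,None]))<14)
L=(C[m]-o)@F; print("knob blob L",np.median(L,0), np.percentile(L,[5,95],axis=0))
k=np.median(L[L[:,2]>.037],0); print(k,"angle",np.arctan2(-k[1],.082-k[0]),np.hypot(k[1],.082-k[0]))
np.savez("hatch.npz",o=o,F=F)
```

```text
21276 tilt 29.940672206519917 yaw 0.021462802870328573
pin 62 336 346 113 119 341.33870967741933 116.03225806451613 h -0.0012814101594531657 0.3305818956729524 [0.60361233 0.08983607 0.09734684]
  by depth top 18 [0.6029744  0.09035119 0.11574715]
pin 56 335 344 212 220 339.4107142857143 216.10714285714286 h -0.001488682839655016 0.014764728433683837 [ 0.60641575 -0.03330268  0.09743904]
  by depth top 16 [ 0.6072429  -0.03337837  0.09609166]
dist 0.12317068906516072 mid [0.60501404 0.02826669 0.09739294] pin yaw 0.022762461269647313
screws [-0.0719  0.1174 -0.    ]
 [-1.400e-03  1.178e-01 -1.000e-04]
 [ 0.0896  0.1179 -0.0002]
 [-0.0716 -0.1193  0.0002]
 [-1.400e-03 -1.187e-01  1.000e-04]
 [ 0.0888 -0.119  -0.    ]
knobtop [0.0534 0.0312 0.0419]
pivot [0.0805 0.0004 0.0139]
knob blob L [0.05052549 0.03122331 0.04084949] [[0.04263929 0.02407617 0.02362452]
 [0.05672726 0.03674065 0.04279737]]
[0.04848216 0.03018217 0.04174114] angle -0.7330807037723245 0.04510442191260885
```

Run:
```python
from h import *; from rig import *
H=np.load("hatch.npz"); o,F=H["o"],H["F"]
def W(x,y,z): return o+F@np.array([x,y,z])
def kn(t): return .082-.044*np.cos(t),.044*np.sin(t)
pts=[("k.75+90",(*kn(.75),.12)),("k.75",(*kn(.75),.03)),("k1.3",(*kn(1.3),.03)),("k0",(*kn(0),.03))]
for tag,y,tz in(("y=+x",F[:,0],1),("y=-x",-F[:,0],1),("y=+y",F[:,1],1),("y=-y",-F[:,1],1),("y=x+y",F[:,0]+F[:,1],1),("y=x-y",F[:,0]-F[:,1],1)):
    for nm,P in pts+[("c.1",(0,0,.12)),("c0",(0,0,.033))]:
        q=inverse_kinematics(W(*P),tool_R(-F[:,2],y)); print(tag,nm,None if q is None else q.round(2))
```

```text
y=+x k.75+90 [ 0.51  0.21 -0.82  2.09  0.64  0.47 -0.74]
y=+x k.75 [ 0.21  0.36 -0.49  2.08  0.9   0.34 -0.99]
y=+x k1.3 [ 0.2   0.37 -0.52  2.03  0.87  0.38 -0.97]
y=+x k0 [ 0.27  0.35 -0.49  2.11  0.89  0.29 -0.94]
y=+x c.1 [ 0.61  0.17 -0.84  2.2   0.62  0.36 -0.7 ]
y=+x c0 [ 0.2   0.32 -0.41  2.2   1.02  0.23 -1.1 ]
y=-x k.75+90 [ 0.77  0.32 -1.15  2.08  0.87  0.57  2.21]
y=-x k.75 [ 0.74  0.67 -1.27  2.06  1.38  0.77  1.84]
y=-x k1.3 [ 0.71  0.69 -1.28  2.01  1.36  0.81  1.86]
y=-x k0 [ 0.81  0.66 -1.27  2.09  1.39  0.72  1.87]
y=-x c.1 [ 0.86  0.25 -1.14  2.19  0.83  0.44  2.26]
y=-x c0 [ 0.82  0.62 -1.25  2.17  1.45  0.67  1.78]
y=+y k.75+90 [ 0.76  0.31 -1.14  2.08  0.86  0.56  0.65]
y=+y k.75 [ 0.54  0.48 -0.93  2.07  1.19  0.52  0.36]
y=+y k1.3 [ 0.53  0.5  -0.95  2.02  1.16  0.57  0.39]
y=+y k0 [ 0.6   0.46 -0.92  2.1   1.19  0.47  0.4 ]
y=+y c.1 [ 0.86  0.25 -1.14  2.19  0.83  0.44  0.69]
y=+y c0 [ 0.56  0.42 -0.86  2.18  1.28  0.4   0.28]
y=-y k.75+90 [ 0.22  0.16 -0.48  2.1   0.46  0.42 -2.17]
y=-y k.75 [-0.17  0.31 -0.04  2.1   0.46  0.23 -2.17]
y=-y k1.3 [-0.16  0.33 -0.08  2.05  0.47  0.28 -2.2 ]
y=-y k0 [-0.73  0.37  0.72  2.17 -0.91  0.25 -0.82]
y=-y c.1 [ 0.32  0.13 -0.52  2.21  0.45  0.33 -2.12]
y=-y c0 None
y=x+y k.75+90 [ 0.63  0.25 -0.97  2.08  0.73  0.5  -0.04]
y=x+y k.75 [ 0.36  0.4  -0.68  2.07  1.03  0.4  -0.31]
y=x+y k1.3 [ 0.36  0.42 -0.72  2.02  1.01  0.45 -0.29]
y=x+y k0 [ 0.42  0.39 -0.68  2.11  1.03  0.36 -0.27]
y=x+y c.1 [ 0.73  0.2  -0.98  2.2   0.71  0.39  0.01]
y=x+y c0 [ 0.36  0.35 -0.6   2.19  1.15  0.29 -0.41]
y=x-y k.75+90 [ 0.39  0.19 -0.67  2.09  0.56  0.44 -1.46]
y=x-y k.75 [ 0.04  0.33 -0.29  2.09  0.73  0.28 -1.64]
y=x-y k1.3 [ 0.05  0.35 -0.33  2.04  0.71  0.33 -1.62]
y=x-y k0 [ 0.1   0.32 -0.29  2.12  0.71  0.24 -1.56]
y=x-y c.1 [ 0.48  0.15 -0.69  2.21  0.54  0.34 -1.41]
y=x-y c0 [ 0.22  0.32 -0.44  2.2   1.04  0.23 -1.9 ]
```

```bash
cat >> h.py <<'E'
_H=np.load("hatch.npz"); o,F=_H["o"],_H["F"]
def W(x,y,z): return o+F@np.array([x,y,z])
def kn(t,r=.044): return .082-r*np.cos(t),r*np.sin(t)
RK=tool_R(-F[:,2],F[:,1]); GP=.006
E
python3 - <<'E'
from h import *; from rig import *
command_gripper(.045,25)
movep(W(.050,.0302,.12),RK)
move_l(W(.050,.0302,.036+GP),feed=.08)
command_gripper(.0,25); s=sense(); print("gap",s["finger_gap"],s["wrist_force"],((s["position"]-o)@F))
if .012<s["finger_gap"]<.022:
    for t in np.linspace(.75,1.36,6)[1:]: move_l(W(*kn(t),.036+GP),feed=.06)
    print(sense()["wrist_force"])
    command_gripper(.045); move_l(W(*kn(1.36),.14),feed=.15)
    # look
    Rd=tool_R([0,0,-1],[1,.025,0]); movep([.58,.03,.32],Rd); im,d=camera("wrist"); cv2.imwrite("pics/w2.png",im[:,:,::-1])
print(sense()["time_s"])
E
```

```text
gap 9.847985042089571e-05 [ 0.28178749 -0.66734052  0.72141729] [0.05006057 0.03013395 0.04207273]
6.7917
```

The fingers closed on nothing, so I'll look at where the knob is now.

Run:
```python
from h import *; from rig import *
im,d=camera("wrist"); cv2.imwrite("pics/w2.png",im[:,:,::-1])
im2,d2=camera("scene"); cv2.imwrite("pics/s2.png",cv2.resize(im2[130:260,270:440,::-1],None,fx=3,fy=3)); cv2.imwrite("pics/ws2.png",np.hstack([cv2.resize(im,(400,250))[:,:,::-1],cv2.resize(im2[140:240,280:440,::-1],(400,250))]))
```

```text
(no output)
```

View pics/ws2.png

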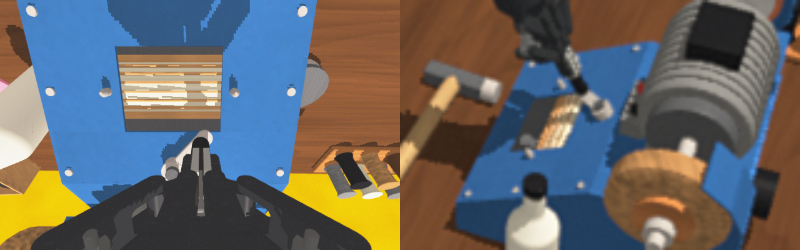

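Run:
```python
import cv2
a=cv2.imread("pics/w2.png"); cv2.imwrite("pics/w2c.png",cv2.resize(a[180:320,230:400],None,fx=4,fy=4,interpolation=cv2.INTER_CUBIC))
```

```text
(no output)
```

View pics/w2c.png

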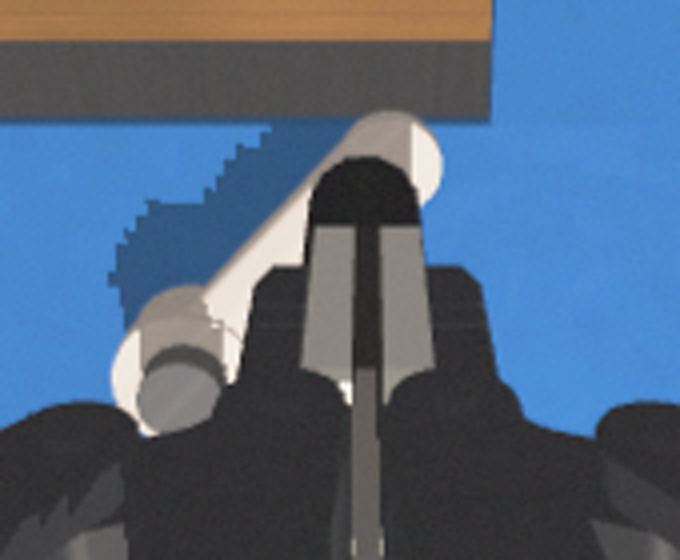

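Run:
```python
from h import *; from rig import *
s=sense(); im,d=camera("wrist"); p=camera_params("wrist"); R,t=wrist_pose(p["tool_from_camera"],s)
C=(cloud(im,d,p["K"],R,t)-o)@F; T=(cloud(im,d,p["K"],R,t)-s["position"])@s["tcp_rot"]
for x,y in((365,170),(365,190),(365,215),(330,240),(330,300),(330,350),(405,240),(405,300),(405,350),(367,300),(367,450),(180,395),(270,300),(260,400)):
    u,v=230+x//4,180+y//4; print((x,y),"hatch",(C[v,u]*1000).round(1),"tool",(T[v,u]*1000).round(1))
print(((s["position"]-o)@F)*1000, s["tcp_rot"].T@F)
```

```text
(365, 170) hatch [40.  29.5 22.2] tool [10.1 -0.7 19.8]
(365, 190) hatch [40.  29.5 29.7] tool [10.  -0.7 12.4]
(365, 215) hatch [40.2 29.5 37.6] tool [ 9.9 -0.7  4.4]
(330, 240) hatch [37.4 25.2 52.2] tool [ 12.6  -5.1 -10.2]
(330, 300) hatch [37.4 25.6 67.7] tool [ 12.6  -4.6 -25.7]
(330, 350) hatch [37.3 25.9 78.1] tool [ 12.7  -4.3 -36. ]
(405, 240) hatch [37.4 34.4 52.3] tool [ 12.6   4.2 -10.3]
(405, 300) hatch [37.5 34.  67.4] tool [ 12.5   3.7 -25.4]
(405, 350) hatch [36.9 33.6 78.8] tool [ 13.2   3.4 -36.8]
(367, 300) hatch [37.5 29.6 67.4] tool [ 12.5  -0.7 -25.4]
(367, 450) hatch [46.4 29.6 81.8] tool [  3.6  -0.6 -39.8]
(180, 395) hatch [79.1  0.5 19.3] tool [-29.1 -29.7  22.7]
(270, 300) hatch [41.7 18.3 59.5] tool [  8.3 -11.9 -17.5]
(260, 400) hatch [35.1 20.2 91.1] tool [ 15.  -10.  -49.1]
[50.03274804 30.21741347 42.01911895] [[-9.99999997e-01 -1.37938524e-05 -7.17741083e-05]
 [-1.37967841e-05  9.99999999e-01  4.08464166e-05]
 [ 7.17735448e-05  4.08474067e-05 -9.99999997e-01]]
```

Run:
```python
from h import *; from rig import *
s=sense(); im,d=camera("wrist"); p=camera_params("wrist"); R,t=wrist_pose(p["tool_from_camera"],s)
C=(cloud(im,d,p["K"],R,t)-o)@F*1000
np.set_printoptions(suppress=True,linewidth=200)
for v in (220,222,224,227,230,233,236,240,250):
    print(v,[tuple(C[v,u].round(0).astype(int)) for u in range(304,341,3)])
command_gripper(.045); move_l(W(.050,.0302,.12))
s=sense(); im,d=camera("wrist"); R,t=wrist_pose(p["tool_from_camera"],s)
np.savez("w3.npz",im=im,d=d,K=p["K"],rotation=R,position=t); cv2.imwrite("pics/w3.png",im[:,:,::-1])
```

```text
220 [(np.int64(48), np.int64(18), np.int64(-1)), (np.int64(48), np.int64(20), np.int64(-1)), (np.int64(47), np.int64(22), np.int64(0)), (np.int64(42), np.int64(25), np.int64(12)), (np.int64(40), np.int64(26), np.int64(18)), (np.int64(40), np.int64(28), np.int64(18)), (np.int64(40), np.int64(30), np.int64(18)), (np.int64(40), np.int64(32), np.int64(19)), (np.int64(43), np.int64(34), np.int64(11)), (np.int64(43), np.int64(36), np.int64(12)), (np.int64(42), np.int64(37), np.int64(13)), (np.int64(42), np.int64(39), np.int64(14)), (np.int64(47), np.int64(42), np.int64(1))]
222 [(np.int64(48), np.int64(18), np.int64(1)), (np.int64(49), np.int64(20), np.int64(-1)), (np.int64(44), np.int64(23), np.int64(11)), (np.int64(41), np.int64(25), np.int64(19)), (np.int64(40), np.int64(27), np.int64(21)), (np.int64(40), np.int64(28), np.int64(22)), (np.int64(40), np.int64(30), np.int64(23)), (np.int64(40), np.int64(32), np.int64(22)), (np.int64(42), np.int64(34), np.int64(17)), (np.int64(43), np.int64(36), np.int64(13)), (np.int64(44), np.int64(38), np.int64(12)), (np.int64(44), np.int64(39), np.int64
[... 3381 characters left out ...]
t64(38), np.int64(36), np.int64(52)), (np.int64(62), np.int64(40), np.int64(0)), (np.int64(62), np.int64(42), np.int64(0))]
250 [(np.int64(41), np.int64(21), np.int64(55)), (np.int64(37), np.int64(23), np.int64(63)), (np.int64(38), np.int64(25), np.int64(62)), (np.int64(38), np.int64(26), np.int64(62)), (np.int64(37), np.int64(27), np.int64(63)), (np.int64(38), np.int64(29), np.int64(62)), (np.int64(37), np.int64(30), np.int64(63)), (np.int64(37), np.int64(31), np.int64(63)), (np.int64(37), np.int64(33), np.int64(63)), (np.int64(37), np.int64(34), np.int64(63)), (np.int64(37), np.int64(35), np.int64(63)), (np.int64(41), np.int64(37), np.int64(55)), (np.int64(41), np.int64(39), np.int64(55))]
```

View pics/w3.png

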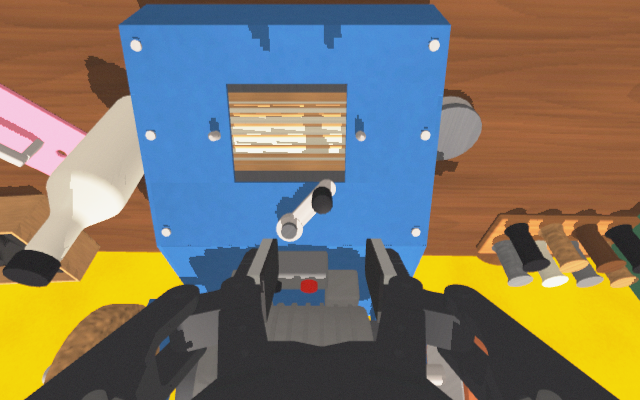

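Run:
```python
from h import *; from rig import *
a=np.load("w3.npz"); C=cloud(a["im"],a["d"],a["K"],a["rotation"],a["position"]); s=sense()
T=((C-s["position"])@s["tcp_rot"])*1000
for r in((238,262,282),(238,364,386)):
    v0,u0,u1=r
    for v in (239,241,244,248,255,270): print(v,[tuple(T[v,u].round(0).astype(int).tolist()) for u in range(u0,u1,4)])
m=(abs(T[...,0])<14)&(abs(T[...,1])<45)&(T[...,2]>-60)&(T[...,2]<40); print("max z of gripper pts",np.percentile(T[m][:,2],[50,90,99,100]))
L=(C-o)@F; k=(L[...,2]>.038)&(L[...,2]<.045)&(abs(L[...,0]-.05)<.015)&(abs(L[...,1]-.03)<.015); print("knob",k.sum(),L[k].mean(0)*1000)
print(s["finger_gap"],s["position"],s["time_s"])
```

```text
239 [(-48, -57, 120), (12, -28, -10), (12, -26, -9), (13, -24, -11), (-48, -42, 121)]
241 [(12, -29, -12), (12, -27, -12), (12, -25, -12), (12, -24, -11), (-50, -42, 121)]
244 [(12, -29, -15), (13, -26, -16), (12, -25, -15), (12, -23, -15), (-53, -42, 120)]
248 [(12, -28, -19), (12, -26, -19), (12, -24, -19), (11, -23, -16), (-58, -43, 121)]
255 [(12, -27, -26), (12, -25, -25), (12, -23, -26), (7, -23, -16), (-64, -42, 118)]
270 [(12, -24, -38), (11, -23, -37), (7, -23, -29), (0, -23, -18), (-7, -23, -6)]
239 [(-48, 40, 121), (12, 22, -10), (12, 24, -9), (12, 26, -9), (13, 28, -10), (-47, 59, 119)]
241 [(-50, 40, 120), (13, 22, -12), (13, 24, -13), (13, 26, -12), (13, 28, -12), (-49, 59, 119)]
244 [(-53, 40, 120), (11, 22, -13), (12, 23, -15), (13, 25, -15), (13, 27, -16), (-53, 60, 120)]
248 [(-57, 41, 120), (10, 22, -13), (13, 23, -20), (13, 24, -20), (12, 26, -19), (13, 28, -20)]
255 [(-69, 42, 127), (6, 22, -13), (11, 22, -23), (12, 23, -26), (12, 25, -26), (13, 27, -26)]
270 [(-94, 45, 142), (-1, 22, -15), (5, 22, -26), (10, 22, -34), (13, 23, -39), (12, 25, -38)]
max z of gripper pts [-48.80833476 -19.29134263  -8.28384117  -4.45745583]
knob 349 [47.43664462 29.38564368 41.50694445]
0.04509571022468658 [0.58752675 0.0574642  0.22553534] 8.2083
```

The measured knob curvature and finger depths show the fingertips about 7 mm behind the reported TCP, not 25 mm ahead. I'll descend about 30 mm further under a force guard.

Run:
```python
from h import *; from rig import *
kx,ky=.0488,.0297
hit=move_l(W(kx,ky,.011),feed=.05,until_force=8)
s=sense(); print("hit",hit,((s["position"]-o)@F)*1000,s["joint_pos"].round(2),s["wrist_force"])
if not hit:
    command_gripper(.0,25); s=sense(); print("gap",s["finger_gap"],s["gripper_force"],s["wrist_force"])
print(s["time_s"])
```

```text
hit False [48.93458243 29.68589762 11.17778655] [ 0.48  0.5  -0.86  2.06  1.23  0.49  0.32] [0.60646337 0.27669144 0.04265822]
gap 0.01612771380556866 25.352062582969666 [-1.02512996  0.19318947  0.8650574 ]
10.9
```

The knob is gripped. Next I swing the lever.

Run:
```python
from h import *; from rig import *
for t in np.linspace(.75,1.38,6)[1:]: move_l(W(*kn(t),.011),feed=.06)
s=sense(); print("gap",s["finger_gap"],s["wrist_force"],s["time_s"])
command_gripper(.045); move_l(W(*kn(1.38),.13),feed=.15)
s=sense(); im,d=camera("wrist"); p=camera_params("wrist"); R,t=wrist_pose(p["tool_from_camera"],s)
C=cloud(im,d,p["K"],R,t); L=(C-o)@F
k=(L[...,2]>.038)&(L[...,2]<.045)&(abs(L[...,0]-.07)<.04)&(abs(L[...,1]-.03)<.04); m=L[k].mean(0); print("knob",k.sum(),m*1000,"angle",np.arctan2(-m[1],.082-m[0]))
# candidates for gripping the cover, tool rotations
a=np.deg2rad(57.9); cx=np.array([np.sin(a),-np.cos(a),0]); c=np.array([.4496,-.337,.039])
for sg in(1,-1):
    for nm,P,RR in(("pick+",c+[0,0,.1],tool_R([0,0,-1],sg*cx)),("pick",c+[0,0,-.026],tool_R([0,0,-1],sg*cx)),("pre",W(0,0,.1),tool_R(-F[:,2],sg*F[:,0])),("seat",W(0,0,.011),tool_R(-F[:,2],sg*F[:,0]))):
        q=inverse_kinematics(P,RR); print(sg,nm,None if q is None else q.round(2))
print(sense()["time_s"])
```

```text
gap 0.016341928716030598 [-5.10102975 -2.46098418  3.45061282] 12.1583
knob 330 [66.86513051 41.79308056 41.56576367] angle -1.2233491861970591
1 pick+ [ 1.06  0.46 -0.64  1.87  0.34  0.92 -0.3 ]
1 pick [ 0.98  0.63 -0.55  1.95  0.51  0.7  -0.44]
1 pre [ 0.49  0.2  -0.72  2.21  0.71  0.33 -0.78]
1 seat [ 0.19  0.37 -0.4   2.19  1.2   0.22 -1.27]
-1 pick+ [ 1.41  0.72 -1.22  1.85  0.75  1.13  2.49]
-1 pick [ 1.37  0.96 -1.2   1.93  1.05  1.07  2.28]
-1 pre [ 0.95  0.44 -1.34  2.19  1.16  0.6   1.99]
-1 seat [ 0.72  0.6  -1.1   2.17  1.48  0.59  1.73]
13.5417
```

```bash
cat >> h.py <<'E'
def cover_fit(im,d,K,R,p,c0):
    C=cloud(im,d,K,R,p); m=blue(im)&(abs(C[...,2]-.005)<.008)&(np.hypot(C[...,0]-c0[0],C[...,1]-c0[1])<.11)
    m=cv2.morphologyEx(m.astype(np.uint8),cv2.MORPH_OPEN,np.ones((3,3)))>0
    r=cv2.minAreaRect(C[m][:,:2].astype(np.float32))
    h=(abs(C[...,2]-.044)<.006)&(np.hypot(C[...,0]-c0[0],C[...,1]-c0[1])<.08); rh=cv2.minAreaRect(C[h][:,:2].astype(np.float32))
    return r,np.median(C[m][:,2]),rh,np.median(C[h][:,2])
E
python3 - <<'E'
from h import *; from rig import *
a=np.deg2rad(57.9); cx=np.array([np.sin(a),-np.cos(a),0]); c=np.array([.4496,-.337,.039]); Rc=tool_R([0,0,-1],-cx)
move_l([.52,0,.33],feed=.25)
movep(c+[-.0,0,.20],Rc)
s=sense(); im,d=camera("wrist"); p=camera_params("wrist"); R,t=wrist_pose(p["tool_from_camera"],s)
np.savez("w4.npz",im=im,d=d,K=p["K"],rotation=R,position=t); cv2.imwrite("pics/w4.png",im[:,:,::-1])
print(cover_fit(im,d,p["K"],R,t,c)); print(s["joint_pos"].round(2),s["time_s"])
E
```

```text
(((0.44668737053871155, -0.3378875255584717), (0.14942708611488342, 0.10942896455526352), 58.020111083984375), np.float64(0.004314610318928214), ((0.44665277004241943, -0.33796313405036926), (0.08309222757816315, 0.011336302384734154), 58.346492767333984), np.float64(0.04415537200139863))
[ 1.44  0.56 -1.23  1.75  0.56  1.24  2.65] 16.9167
```

View pics/w4.png

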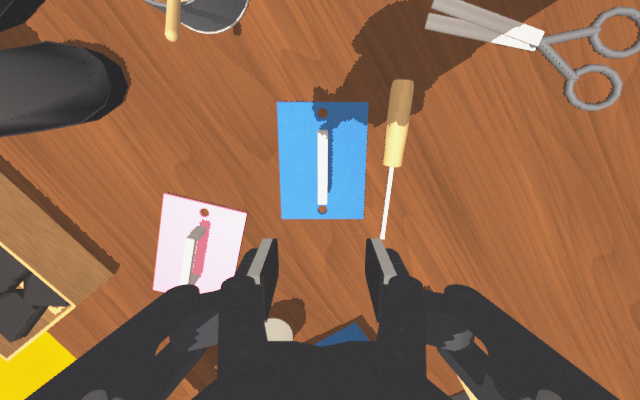

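The wrist view shows the cover with holes at (322,112) and (322,210). The screwdriver is clear to its right at about (395,150). I'll pick it up now.

Run:
```python
from h import *; from rig import *
a=np.deg2rad(58.1); cx=np.array([np.sin(a),-np.cos(a),0]); c=np.array([.4467,-.3379,.013]); Rc=tool_R([0,0,-1],-cx)
movep(c+[0,0,.09],Rc)
hit=move_l(c,feed=.1,until_force=10); s=sense(); print(hit,s["position"])
if not hit:
    command_gripper(0,90); s=sense(); print("gap",s["finger_gap"],s["gripper_force"],s["position"],s["wrist_force"])
    if s["finger_gap"]>.008:
        move_l(c+[0,0,.13],feed=.15); s=sense(); im,d=camera("wrist"); p=camera_params("wrist"); R,t=wrist_pose(p["tool_from_camera"],s)
        np.savez("w5.npz",im=im,d=d,K=p["K"],rotation=R,position=t,tR=s["tcp_rot"],tp=s["position"]); cv2.imwrite("pics/w5.png",im[:,:,::-1])
        print("gap",s["finger_gap"],s["wrist_force"],s["joint_pos"].round(2))
        T=((cloud(im,d,p["K"],R,t)-s["position"])@s["tcp_rot"])*1000
        m=blue(im)&(T[...,2]<40)&(T[...,2]>-20)&(abs(T[...,0])<100)&(abs(T[...,1])<80); Q=T[m]; print(m.sum(),Q.mean(0))
        print(cv2.minAreaRect(Q[:,:2].astype(np.float32)),np.percentile(Q,[.5,50,99.5],axis=0)); q=Q-Q.mean(0); print(np.linalg.svd(q,full_matrices=False)[2][2])
        for th in(1,): print("max x edge",[np.percentile(Q[abs(Q[:,1]-y)<4][:,0],99) if (abs(Q[:,1]-y)<4).any() else None for y in(-45,-30,-15,0,15,30,45)])
print(s["time_s"])
```

```text
False [ 0.44728722 -0.33800809  0.01354152]
gap 0.010464516111491804 88.12343716621399 [ 0.4470841  -0.33817668  0.0137344 ] [-1.22078367 -0.55760323  4.87769485]
gap 0.010892688637086551 [-0.1605489  -0.24974522 -3.35365165] [ 1.38  0.65 -1.13  1.86  0.67  1.08  2.56]
30684 [33.89457453  0.99233819  9.45988603]
((3.8530502319335938, 1.1997146606445312), (110.57183837890625, 141.7972869873047), 89.9565200805664) [[-56.27791301 -53.19031368   7.83693254]
 [ 37.87755359   0.81998396   9.46672663]
 [ 74.71206905  55.27200363  11.05311362]]
[-0.0011495  -0.00127323 -0.99999853]
max x edge [np.float64(74.24362657741635), np.float64(74.25243621722517), np.float64(74.26591767633323), np.float64(74.74307173371298), np.float64(74.2843192604996), np.float64(74.28932215697294), np.float64(73.83721380269301)]
20.0417
```

View pics/w5.png

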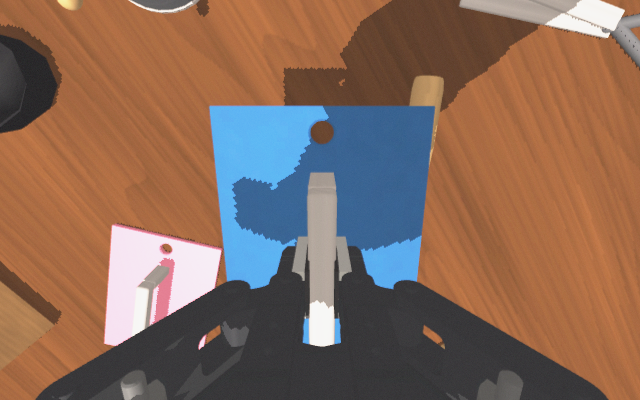

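Run:
```python
from h import *; from rig import *
a=np.load("w5.npz"); im=a["im"]; K=a["K"]
T_R=a["tR"].T@a["rotation"]; T_p=a["tR"].T@(a["position"]-a["tp"])
b=blue(im).astype(np.uint8); w=(1-b)[118:148,305:340]; n,lab,st,ce=cv2.connectedComponentsWithStats(w); i=1+np.argmax(st[1:,4]); print("hole px",st[i],ce[i]+[305,118])
def plane(u,v,z):
    r=T_R@np.array([(u-K[0,2])/K[0,0],(v-K[1,2])/K[1,1],1]); return (T_p+r*(z-T_p[2])/r[2])*1000
x0,y0,ww,hh=st[i,:4]+[305,118,0,0]
for z in(.0095,.0145): print(z,"left/right",plane(x0-.5,y0+hh/2,z)[:2],plane(x0+ww-.5,y0+hh/2,z)[:2],"top/bot",plane(x0+ww/2,y0-.5,z)[:2],plane(x0+ww/2,y0+hh-.5,z)[:2])
col=b[:,270]; vt=np.nonzero(col[60:])[0][0]+60; print("far edge row",vt,plane(270,vt-.5,.0095))
Rs=tool_R(-F[:,2],-F[:,0]); Rv=tool_R([0,0,-1],-F[:,0]*[1,1,0])
movep([.47,-.16,.36],Rv); movep([.50,.02,.36],Rv); movep(W(0,0,.10),Rs)
s=sense(); print(s["joint_pos"].round(2),((s["position"]-o)@F)*1000,s["finger_gap"],s["time_s"],s["wrist_force"])
q=inverse_kinematics(W(0,0,.0145),Rs); print(q.round(2))
im,d=camera("wrist"); p=camera_params("wrist"); R,t=wrist_pose(p["tool_from_camera"],s); np.savez("w6.npz",im=im,d=d,K=p["K"],rotation=R,position=t,tR=s["tcp_rot"],tp=s["position"]); cv2.imwrite("pics/w6.png",im[:,:,::-1])
```

```text
hole px [  5   2  24  25 448] [321.78125    132.07142857]
0.0095 left/right [62.06649375 -4.91624798] [62.07434168  7.06238346] top/bot [68.36506176  1.31456714] [56.12219654  1.33018148]
0.0145 left/right [61.64036736 -5.10832409] [61.64847104  7.26067912] top/bot [68.14419948  1.32554714] [55.50235138  1.34167034]
far edge row 106 [ 74.95912032 -24.00470238   9.5       ]Traceback (most recent call last):
  File "<stdin>", line 11, in <module>
rig.Unreachable: the arm cannot take that pose within its joint ranges
```

The cover centre sits at tool (0.1, 1.1, 14.5) mm, held square. Now to find a reachable transit.

Run:
```python
from h import *; from rig import *
Rs=tool_R(-F[:,2],-F[:,0])
def R_(tilt,yaw): # tool tilted forward, y axis azimuth yaw
    z=np.array([np.sin(tilt),0,-np.cos(tilt)]); return tool_R(z,-np.array([np.cos(yaw),np.sin(yaw),0]))
for P in([.45,-.3,.25],[.45,-.2,.3],[.45,-.1,.32],[.5,0,.3],[.52,.0,.3],W(0,0,.16),W(0,0,.1),W(0,0,.0145)):
    print(np.round(P,2),[(tl,yw,q.round(2).tolist()) for tl in(0,.52) for yw in(-.55,-.3,.025) for q in[inverse_kinematics(P,R_(tl,yw))] if q is not None])
```

```text
[ 0.45 -0.3   0.25] [(0, -0.55, [1.44, 0.53, -1.27, 1.78, 0.53, 1.24, 2.61]), (0, -0.3, [-0.35, 0.38, 1.12, 1.87, -0.38, 1.13, -2.53]), (0, 0.025, [-0.35, 0.38, 1.12, 1.87, -0.38, 1.13, -2.2]), (0.52, -0.55, [-0.35, 0.09, 1.13, 2.16, -0.73, 0.68, -2.48]), (0.52, -0.3, [-0.35, 0.09, 1.13, 2.16, -0.73, 0.68, -2.2]), (0.52, 0.025, [-0.35, 0.09, 1.13, 2.16, -0.73, 0.68, -1.83])]
[ 0.45 -0.2   0.3 ] [(0, -0.55, [1.42, 0.38, -1.37, 1.81, 0.39, 1.27, 2.54]), (0, 0.025, [-0.65, 0.16, 1.12, 1.9, -0.15, 1.18, -2.59]), (0.52, -0.55, [2.03, -0.22, -1.31, 2.12, -0.78, 0.8, -2.6]), (0.52, -0.3, [1.69, -0.11, -1.09, 2.12, -0.6, 0.71, -2.51]), (0.52, 0.025, [1.69, -0.11, -1.09, 2.12, -0.6, 0.71, -2.14])]
[ 0.45 -0.1   0.32] [(0, -0.55, [1.21, 0.18, -1.19, 1.84, 0.17, 1.24, 2.56]), (0.52, -0.55, [-0.42, -0.29, 0.48, 2.23, 0.15, 0.66, 2.51]), (0.52, 0.025, [1.31, -0.26, -0.88, 2.17, -0.61, 0.74, -2.34])]
[0.5 0.  0.3] [(0, -0.55, [0.97, 0.39, -1.33, 1.8, 0.39, 1.27, 2.12]), (0, -0.3, [0.98, 0.41, -1.37, 1.8, 0.42, 1.28, 2.35]), (0.52, -0.55, [0.6, -0.11, -0.65, 2.15, -0.06, 0.55, 2.51]), (0.52, -0.3, 
[... 866 characters left out ...]
55, [0.7, 0.58, -1.15, 1.83, 0.59, 1.13, 1.94]), (0, -0.3, [0.72, 0.61, -1.19, 1.83, 0.62, 1.15, 2.16]), (0, 0.025, [0.74, 0.64, -1.24, 1.83, 0.66, 1.17, 2.45]), (0.52, -0.55, [0.64, 0.24, -0.91, 2.2, 0.85, 0.39, 1.6]), (0.52, -0.3, [0.69, 0.26, -0.97, 2.19, 0.89, 0.41, 1.83]), (0.52, 0.025, [0.76, 0.29, -1.06, 2.19, 0.95, 0.44, 2.15])]
[0.6  0.03 0.11] [(0, -0.55, [0.59, 0.71, -1.04, 1.8, 0.7, 1.05, 1.88]), (0, -0.3, [0.62, 0.74, -1.08, 1.79, 0.74, 1.08, 2.1]), (0, 0.025, [0.64, 0.77, -1.14, 1.79, 0.79, 1.11, 2.39]), (0.52, -0.55, [0.16, 0.36, -0.37, 2.19, 1.15, 0.23, 1.28]), (0.52, -0.3, [0.22, 0.37, -0.45, 2.19, 1.2, 0.25, 1.52]), (0.52, 0.025, [0.35, 0.4, -0.61, 2.18, 1.27, 0.31, 1.83])]
```

Run:
```python
from h import *; from rig import *
Rs=tool_R(-F[:,2],-F[:,0]); Rc=tool_R([0,0,-1],[-np.cos(.557),np.sin(.557),0])
for P in([.45,-.27,.25],[.45,-.1,.32],[.5,.0,.3]): movep(P,Rc)
movep(W(0,0,.15),Rs)
s=sense(); print(s["joint_pos"].round(2),((s["position"]-o)@F)*1000,s["finger_gap"],s["time_s"],s["wrist_force"])
q=inverse_kinematics(W(0,0,.0145),Rs); print(q.round(2))
im,d=camera("wrist"); p=camera_params("wrist"); R,t=wrist_pose(p["tool_from_camera"],s); np.savez("w6.npz",im=im,d=d,K=p["K"],rotation=R,position=t,tR=s["tcp_rot"],tp=s["position"]); cv2.imwrite("pics/w6.png",im[:,:,::-1])
# cover pose in hand
T=((cloud(im,d,p["K"],R,t)-s["position"])@s["tcp_rot"])*1000
m=blue(im)&(T[...,2]<20)&(T[...,2]>2)&(abs(T[...,0])<85)&(abs(T[...,1])<70); Q=T[m]; print(np.percentile(Q,[.5,50,99.5],axis=0)); print(np.linalg.svd(Q-Q.mean(0),full_matrices=False)[2][2])
```

```text
[ 1.01  0.18 -1.25  2.19  0.62  0.45  2.46] [  1.04151405  -1.96954467 150.17388695] 0.010534260014103559 22.7417 [ 0.52380268  0.03810686 -2.51489629]
[ 0.33  0.39 -0.57  2.19  1.26  0.28  1.83]
[[-56.03862523 -52.48960419   6.92157674]
 [ 37.21730202   2.58913638   8.52631068]
 [ 73.88474972  56.41257278  10.12361469]]
[4.14670162e-04 2.85665041e-03 9.99995834e-01]
```

View pics/w6.png

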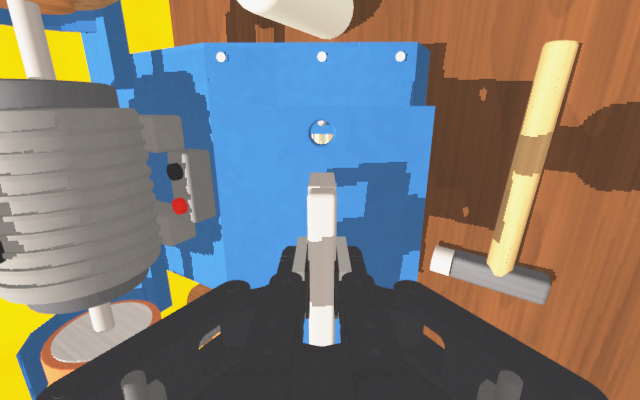

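The hole is still at (322,132), with a pin visible through it. The knob and motor are clear. I'll lower it in stages.

Run:
```python
from h import *; from rig import *
Rs=tool_R(-F[:,2],-F[:,0]); X,Y=.0006,.0001
move_l(W(X,Y,.0145+.02),Rs,feed=.1); sleep(.3)
s=sense(); L=(s["position"]-o)@F; print(L*1000,(s["tcp_rot"].T@Rs).round(4).tolist(),s["joint_pos"].round(2))
e=L-np.array([X,Y,.0345])
hit=move_l(W(X-e[0],Y-e[1],.0145-.001),feed=.03,until_force=12)
s=sense(); print(hit,((s["position"]-o)@F)*1000,s["wrist_force"]@F,s["ft_torque"],s["finger_gap"],s["time_s"])
```

```text
[ 0.7945027  -0.08205365 34.74351806] [[1.0, 0.0002, -0.0003], [-0.0002, 1.0, 0.0005], [0.0003, -0.0005, 1.0]] [ 0.51  0.39 -0.79  2.19  1.23  0.37  1.88]
True [ 0.03592254  0.31398848 13.38821081] [1.05750572 0.65744957 3.99034205] [-0.00978426  0.31169583 -0.07199836] 0.01073968607897843 25.1
```

It went past the pin height to full depth, so I'll release, back off and check.

Run:
```python
from h import *; from rig import *
command_gripper(.035); sleep(.2)
move_l(W(0,0,.14),feed=.15)
s=sense(); im,d=camera("wrist"); p=camera_params("wrist"); R,t=wrist_pose(p["tool_from_camera"],s); cv2.imwrite("pics/w7.png",im[:,:,::-1])
C=cloud(im,d,p["K"],R,t); L=(C-o)@F*1000
m=blue(im)&(abs(L[...,2]-5)<2.2)&(abs(L[...,0])<75)&(abs(L[...,1])<95); Q=L[m]; print(m.sum(),cv2.minAreaRect(Q[:,:2].astype(np.float32)),np.percentile(Q,[1,50,99],axis=0),np.linalg.svd(Q-Q.mean(0),full_matrices=False)[2][2])
k=(L[...,2]>38)&(L[...,2]<45)&(abs(L[...,0]-72)<15)&(abs(L[...,1]-42)<15); print("knob",k.sum(),L[k].mean(0) if k.any() else 0)
# next: latch approach IK
for nm,P in(("k+",(*kn(1.26),.13)),("k",(*kn(1.26),.011)),("0",(*kn(0),.011))): q=inverse_kinematics(W(*P),RK); print(nm,None if q is None else q.round(2))
print(s["joint_pos"].round(2),s["time_s"])
```

```text
14843 ((-2.9420852661132812, -4.0624542236328125), (110.34506225585938, 161.79161071777344), 0.12164800614118576) [[-56.96524559 -72.34395129   3.38317917]
 [ -3.49457649 -12.36721542   4.94007013]
 [ 50.96750058  74.11604002   6.5303724 ]] [7.04684163e-04 7.53995219e-04 9.99999467e-01]
knob 275 [66.6148099  40.80280344 41.49082213]
k+ [ 0.41  0.2  -0.73  2.04  0.55  0.5   0.89]
k [ 0.15  0.4  -0.46  2.03  0.91  0.35  0.56]
0 [ 0.2   0.38 -0.41  2.11  0.94  0.26  0.58]
[ 0.92  0.19 -1.17  2.19  0.66  0.44  2.42] 26.6583
```

View pics/w7.png

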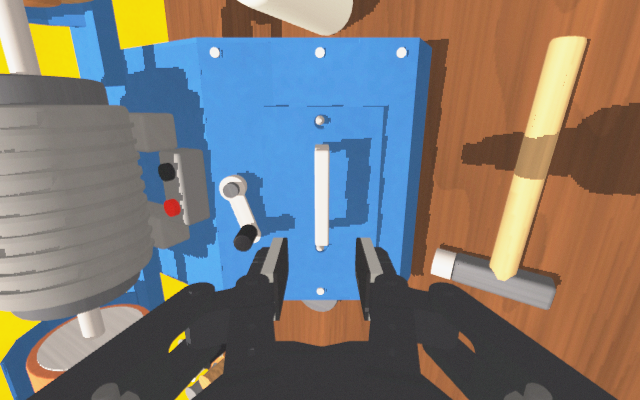

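The cover is flat (top surface 4.9 mm above the face) with both pins through, at (320,120) and (320,248). The lever is at about -1.25 rad. I'll swing it back.

Run:
```python
from h import *; from rig import *
command_gripper(.045,25)
kx,ky=kn(1.25)
movep(W(kx,ky,.13),RK); sleep(.2)
hit=move_l(W(kx,ky,.011),feed=.06,until_force=8)
s=sense(); print(hit,((s["position"]-o)@F)*1000,s["joint_pos"].round(2))
if not hit:
    command_gripper(0,25); s=sense(); print("gap",s["finger_gap"])
    if s["finger_gap"]>.012:
        for t in np.linspace(1.25,-.03,10)[1:]: move_l(W(*kn(t),.011),feed=.06)
        s=sense(); print("gap",s["finger_gap"],s["wrist_force"],((s["position"]-o)@F)*1000)
        command_gripper(.045); sleep(.1); move_l(W(.035,0,.15),feed=.15); sleep(.3)
        s=sense(); im,d=camera("wrist"); p=camera_params("wrist"); R,t=wrist_pose(p["tool_from_camera"],s); cv2.imwrite("pics/w8.png",im[:,:,::-1])
        C=cloud(im,d,p["K"],R,t); L=(C-o)@F*1000
        k=(L[...,2]>38)&(L[...,2]<45)&(abs(L[...,0]-38)<22)&(abs(L[...,1])<25)&(L[...,0]>20); print("knob",k.sum(),L[k].mean(0))
        m=blue(im)&(abs(L[...,2]-5)<1.6)&(abs(L[...,0])<75)&(abs(L[...,1])<85); print(np.percentile(L[m],[1,50,99],axis=0))
print(sense()["time_s"])
```

```text
False [68.33204341 41.73152067 11.26248269] [ 0.18  0.41 -0.49  2.03  0.94  0.36  0.54]
gap 0.015878527811646732
gap 0.015878248705922714 [-9.94296369  5.29941008  3.48474277] [32.85585419 -0.23491271 10.73906968]
knob 277 [36.35860905 -0.55013326 41.55980028]
[[-57.24830844 -72.41399027   3.54062943]
 [-14.73292124   2.14973435   4.92678529]
 [ 50.66192773  74.85903748   6.40054598]]
35.275
```

```bash
python3 -c "
from rig import *
print(finish_job())"
```

```text
the job is handed in; nothing more can be done
None
```

I seated the cover on both pins, swung the latch lever back to about 0 rad, and handed the job in at about 35 s. By the last measurement the cover was flat and sat about 2 mm down the slope; no pass or fail result came back.

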